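Close the tins on the packing bench, each with its own lid

ROBOT

A 6-joint arm with a two-finger parallel gripper is mounted at the origin on the work surface. World frame = base frame: x ahead of the robot, y to its left, z up, the work surface at z = 0. Lengths are in m, angles in rad, forces in N, time in s.
With the tool pointing down it reaches from about 0.375 to 0.9 m from the base axis. Payload 3.1 kg.
Tool frame: the origin (TCP) lies at the very end of the fingers, on their centre line; the grasp point (between the pads) lies r.pinch_z behind it (r.pinch_z is the distance from the TCP to the grasp point, in m); x points along the fingers, y is the direction in which the jaws open and shut, and the axes are right-handed (so a half turn about x gives the same grasp; the last joint's range is limited). The gripper opens to 87 mm and grips with 3 to 60 N. Pads are 19 mm wide; open, the fingers measure 117 mm over their backs; the gripper's body (75 mm by 190 mm) begins 51 mm behind the grasp point.
Start: joints at [-1.446, 0.527, 1.433, -0, 1.181, -0.178], TCP at [0.186, -0.597, 0.223] pointing down, gripper open.
Joint ranges: [-3.08, 3.08], [-0.75, 2.2], [0.22, 2.44], [-1.43, 4.57], [0, 2.65], [-2.85, 2.85]. Speed limits (rad/s): [2.79, 2.79, 3.14, 3.14, 3.14, 3.14].

INTERFACE

Orientations are given as [roll, pitch, yaw] about the fixed x, y, z axes, in that order (R = Rz(yaw) Ry(pitch) Rx(roll)).
In Python, from workcell import r gives the robot as it stands. Calls block until the motion is done:
- r.reach(position, orientation): joint-space move of the TCP to a pose.
- r.move_l(position, rot=None, vel=0.15, until_force=None): straight line of the TCP; rot=None keeps the orientation; vel is the mean speed in m/s. With until_force (N) it stops when the force on the tool has changed by that much, and returns True; else False.
- r.movej(angles): joint-space move.
- r.grip(opening, newtons=None): opening from 0.0 (shut) to 1.0 (fully open); newtons is the grip in N (None keeps the last); returns when the fingers have stopped.
- r.wait(seconds).
- r.solve_ik(position, orientation): joint angles nearest the present ones, or None.
- r.get_image(name): name is "side" or "top"; returns a dict with "frame" (400x640x3 uint8, red, green, blue), "mtx" (3x3 intrinsics, pixels), "world_from_camera" (4x4, takes a point from camera to world coordinates). Camera axes: x right, y down, z forward; pixel columns grow to the right and rows downward; lengths in m; the calibration is good to about 2 mm. A picture is of the moment at which its call begins. There is no depth.
A pose or a line that the arm cannot do raises r.IKError and nothing moves.
- r.sign_off(): hands the job in, once; it reports no verdict.
Readings, each from a call of its own:
- r.read_t(): time.
- r.read_qpos(): joint angles.
- r.read_qd(): joint speeds.
- r.read_joint_efforts(): joint torques, N m.
- r.read_position(): TCP position.
- r.read_ee_rot(): TCP orientation.
- r.read_wrist_force(): force on the tool from outside, world axes, zero at the start.
- r.read_ft_torque(): the same for the moment, N m.
- r.read_grip_width(): opening from 0.0 (shut) to 1.0 (fully open).
Only numpy, scipy, OpenCV 4.12 (cv2) and the standard library are available. Lean on these libraries where they do the work, as an engineer would, in place of code of your own. Each camera call takes 0.05 s, during which the arm holds its last target.

TASK

Close the three metal tins on the packing bench: put each lid (wide round, narrow round, square) on the tin it fits, handle up and fully home, setting it down gently rather than dropping it. One lid has been left on the wrong tin and the other two are leaning on slanted rests. Leave the tins standing where they are, and do not knock or push the hopper tower, the filling machine, the jar or the bowl.

Things in the scene. Friction and masses are not known exactly. Their poses are not given: they have to be found in the camera images.
- tin_wide_mouth (a point): Open bare-aluminium wide round tin, outside diameter 120 mm, mouth diameter 112 mm, 62 mm tall, walls 4 mm, loose and standing on the table, about 0.45 kg. This point is the centre of its mouth, level with the rim (62 mm above the table); z up.
- tin_narrow_mouth (a point): Open bare-aluminium narrow round tin, outside diameter 84 mm, mouth diameter 76 mm, 62 mm tall, walls 4 mm, loose and standing on the table, about 0.45 kg. This point is the centre of its mouth, level with the rim (62 mm above the table); z up.
- tin_square_mouth (a point): Open bare-aluminium square tin, outside 94 x 94 mm, mouth 86 x 86 mm, sides along its x and y axes, 62 mm tall, walls 4 mm, loose and standing on the table, about 0.45 kg. This point is the centre of its mouth, level with the rim (62 mm above the table); z up.
- lid_wide_grip (a point): Middle, half-way up, of the black bar handle (14 mm thick in x, 54 long in y, 34 high in z) on the wide lid: 17 mm above the plate's top, 21 above its underside (so 21 mm above the rim when home), 29 above the plug's underside. z is square to the plate, away from the plug. At the start it lies level, at any yaw, on one of the two wrong tins, plug on its rim, blocking that tin.
- lid_wide: The wide lid, bare aluminium, loose, 0.11 kg: round plate of diameter 124 mm, 4 mm thick; under it a round plug of diameter 106 mm, 8 mm deep, lower edge tapered, that drops into the wide tin's mouth with 3 mm of play all round; on top the bar handle. Origin: centre of the plate's underside; axes as for the handle point.
- lid_narrow_grip (a point): Middle, half-way up, of the black bar handle (14 mm thick in x, 54 long in y, 34 high in z) on the narrow lid: 17 mm above the plate's top, 21 above its underside (so 21 mm above the rim when home), 29 above the plug's underside. z is square to the plate, away from the plug. At the start it leans on rest_b, tilted 30 degrees, x up the slope.
- lid_narrow: The narrow lid, bare aluminium, loose, 0.11 kg: round plate of diameter 88 mm, 4 mm thick; under it a round plug of diameter 70 mm, 8 mm deep, lower edge tapered, that drops into the narrow tin's mouth with 3 mm of play all round; on top the bar handle. Origin: centre of the plate's underside; axes as for the handle point.
- lid_square_grip (a point): Middle, half-way up, of the black bar handle (14 mm thick in x, 54 long in y, 34 high in z) on the square lid: 17 mm above the plate's top, 21 above its underside (so 21 mm above the rim when home), 29 above the plug's underside. z is square to the plate, away from the plug. At the start it leans on rest_a, tilted 30 degrees, x up the slope.
- lid_square: The square lid, bare aluminium, loose, 0.11 kg: square plate 98 x 98 mm (sides along x and y), 4 mm thick; under it a square plug 80 x 80 mm, 8 mm deep, lower edge tapered, that drops into the square tin's mouth with 3 mm of play all round; on top the bar handle. Origin: centre of the plate's underside; axes as for the handle point.
- rest_a_slope (a point): Fixed wooden slanted lid rest, foot 110 (x) x 100 (y) mm, back edge about 90 mm tall. Its slope rises at 30 degrees towards its +x; along the low edge, on the robot's side, an 8 mm thick ledge stands 14 mm off the slope (2 mm past the lid's plate). This point: on the slope, mid-width, 50 mm up from the ledge, 55 mm above the table. x level away from the low edge, y along the ledge, z up.
- rest_b_slope (a point): Fixed wooden slanted lid rest, foot 110 (x) x 100 (y) mm, back edge about 90 mm tall. Its slope rises at 30 degrees towards its +x; along the low edge, on the robot's side, an 8 mm thick ledge stands 14 mm off the slope (2 mm past the lid's plate). This point: on the slope, mid-width, 50 mm up from the ledge, 55 mm above the table. x level away from the low edge, y along the ledge, z up.
- hopper: Bystander, fixed: clear acrylic dowel hopper tower, 110 x 110 mm foot, 272 mm tall, beyond the middle of the work. Origin: centre of its underside. Must not be struck.
- filler: Bystander, fixed: black hand-cranked filling machine, 160 (x) x 150 (y) mm, 110 mm tall, its crank knob up to 175 mm high and 100 mm out to -y, at the robot's right. Origin: centre of its underside. Must not be struck.
- jar: Bystander, loose: amber glass jar with dark cap, diameter 56 mm, 105 mm tall, amid the work. Origin: centre of its underside.
- bowl: Bystander, loose: white china bowl, diameter 130 mm, 50 mm tall, at the robot's left. Origin: centre of its underside.
Mind the look-alikes: they are no part of the job. Leave any brown or yellow look-alike of the lid_narrow alone.

How it is judged:
By the outcome, as a careful person would: the job done as asked, in the order asked, and still so for the second after the job is handed in, with the robot touching nothing.
It also fails if it takes over 72 s, if anything falls off the work surface, if the arm or the gripper's body presses on something with over 40 N, if the wrist force passes 120 N, or if a joint passes its speed limit or range.

## Working session

There is one attempt and no reset: what is moved stays moved. The work goes in short steps, each a Python script; the robot and the scene stay as the last script left them, time stands still between calls to the robot, and variables do not carry over. Pictures are saved under pics/ and viewed, and the job is handed in when it is done.

```bash
ls; mkdir -p pics; python3 - <<'E'
from workcell import r
import cv2,numpy as np
print(r.read_t(),r.pinch_z)
for n in("side","top"):
    d=r.get_image(n);cv2.imwrite(f"pics/{n}0.png",d["frame"][:,:,::-1]);print(n,d["mtx"],d["world_from_camera"].round(4))
    np.savez(f"{n}0.npz",**d)
E
```

```text
pics
0.0 0.0187
side [[366.2686715    0.         317.92684227]
 [  0.         366.2686715  197.11277713]
 [  0.           0.           1.        ]] [[-0.9391 -0.2616  0.2228  0.272 ]
 [-0.3433  0.6836 -0.6441  0.698 ]
 [ 0.0162 -0.6814 -0.7318  0.8656]
 [ 0.      0.      0.      1.    ]]
top [[373.19070272   0.         323.26755688]
 [  0.         373.19070272 196.53257619]
 [  0.           0.           1.        ]] [[ 0.0031 -0.9876  0.1571  0.3311]
 [-1.     -0.0038 -0.0036  0.0216]
 [ 0.0041 -0.1571 -0.9876  1.2282]
 [ 0.      0.      0.      1.    ]]
```

View pics/side0.png

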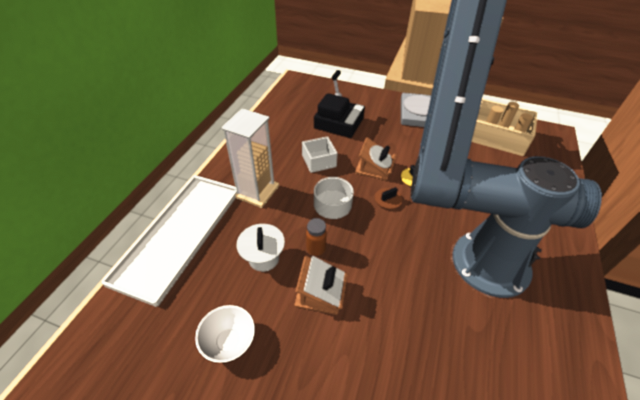

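View pics/top0.png

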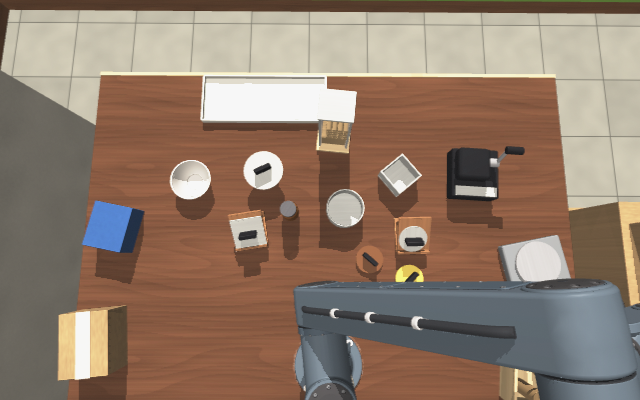

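Candidates in the top view are:
- **Wide lid:** white disc at (263,170), sitting on a tin that looks narrower than it.
- **Square lid:** on the rest at (247,231).
- **Narrow lid:** grey disc on the rest at (412,238).
- **Look-alikes:** brown at (369,261) and yellow at (409,277). I'll leave both alone.
- **Wide tin:** (345,208).
- **Square tin:** (400,175).

Next I'll check close crops.

```bash
python3 - <<'E'
import cv2,numpy as np
t=np.load("top0.npz")["frame"][:,:,::-1];s=np.load("side0.npz")["frame"][:,:,::-1]
def c(im,x,y,w,h,k):return cv2.resize(im[y:y+h,x:x+w],None,fx=k,fy=k,interpolation=cv2.INTER_CUBIC)
cv2.imwrite("pics/tc.png",c(t,220,140,220,150,3.6))
cv2.imwrite("pics/sc.png",c(s,220,100,200,220,2.7))
E
```

```text
(no output)
```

View pics/tc.png

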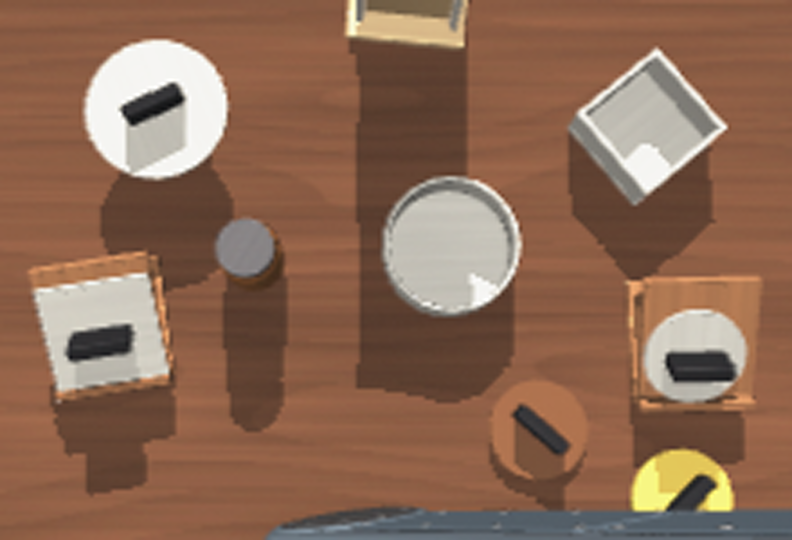

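View pics/sc.png

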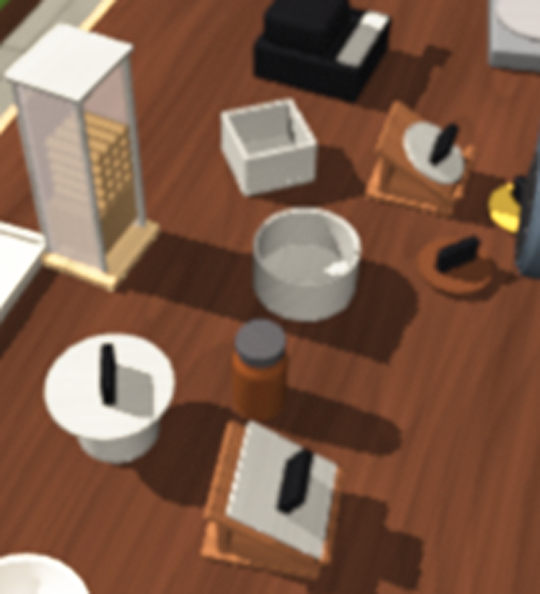

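Crops confirm: the wide lid is on the narrow tin, the square lid is on rest_a and the silver narrow lid is on rest_b. Next I'll measure.

```bash
cat >h.py <<'E'
import cv2,numpy as np
from scipy.optimize import least_squares
class Cam:
    def __init__(s,d):
        s.K=d["mtx"];s.T=d["world_from_camera"];s.f=np.ascontiguousarray(d["frame"]);s.o=s.T[:3,3]
        hsv=cv2.cvtColor(s.f,cv2.COLOR_RGB2HSV);s.S=hsv[...,1];s.V=hsv[...,2];s.H=hsv[...,0]
    def rays(s,px):
        px=np.atleast_2d(px).astype(float);p=np.c_[px,np.ones(len(px))]@np.linalg.inv(s.K).T
        d=p@s.T[:3,:3].T;return d/np.linalg.norm(d,axis=1)[:,None]
    def plane(s,px,p0,n=(0,0,1)):
        n=np.array(n,float);p0=np.array(p0,float)
        d=s.rays(px);t=((p0-s.o)@n)/(d@n);return s.o+d*t[:,None]
    def proj(s,P):
        q=(np.atleast_2d(P)-s.o)@s.T[:3,:3]@s.K.T;return q[:,:2]/q[:,2:]
def tri(c1,p1,c2,p2):
    A=np.zeros((3,3));b=np.zeros(3)
    for c,p in((c1,p1),(c2,p2)):
        d=c.rays(p)[0];M=np.eye(3)-np.outer(d,d);A+=M;b+=M@c.o
    X=np.linalg.solve(A,b)
    g=[np.linalg.norm(c.proj(X)[0]-p) for c,p in((c1,p1),(c2,p2))]
    return X,g
def blob(mask,seed,box):
    x0,y0,x1,y1=box;m=np.zeros_like(mask,np.uint8);m[y0:y1,x0:x1]=mask[y0:y1,x0:x1]
    n,l,st,ce=cv2.connectedComponentsWithStats(m,connectivity=4)
    ys,xs=np.nonzero(m);i=np.argmin((xs-seed[0])**2+(ys-seed[1])**2);k=l[ys[i],xs[i]]
    return (l==k).astype(np.uint8),st[k],ce[k]
def circ(P):
    f=lambda q:np.hypot(P[:,0]-q[0],P[:,1]-q[1])-q[2]
    s=least_squares(f,[*P[:,:2].mean(0),.05],loss="soft_l1",f_scale=.001);return s.x,np.sqrt(np.mean(s.fun**2))
E
python3 - <<'E'
from h import *
t=Cam(np.load("top0.npz"));s=Cam(np.load("side0.npz"))
# handles (black)
H={"wide":((263,169),(260,238)),"square":((247,235),(329,277)),"narrow":((414,242),(384,153))}
for n,(a,b) in H.items():
    out=[]
    for c,p in((t,a),(s,b)):
        m=(c.V<70)
        bx=(p[0]-16,p[1]-16,p[0]+16,p[1]+16)
        mm,st,ce=blob(m,p,bx);out.append(ce);print(n,st,ce.round(2))
    print(n,*[np.round(v,4) for v in tri(t,out[0],s,out[1])])
# silver objects
vis=[]
for c,name,seeds in((t,"top",dict(wlid=(250,180),wtin=(345,200),stin=(400,180),sqlid=(240,225),nlid=(412,230))),(s,"side",dict(wlid=(245,245),wtin=(330,190),stin=(320,150),sqlid=(318,290),nlid=(378,155)))):
    m=(c.S<75);v=c.f[:,:,::-1].copy();v[m]=(0,0,255) if 0 else v[m]
    for k,p in seeds.items():
        bx=(p[0]-34,p[1]-38,p[0]+38,p[1]+38)
        mm,st,ce=blob(m,p,bx);print(name,k,st,ce.round(1));cs,_=cv2.findContours(mm,cv2.RETR_EXTERNAL,cv2.CHAIN_APPROX_NONE);cv2.drawContours(v,cs,-1,(255,0,255),1)
    x=(220,140,220,150) if name=="top" else (220,100,200,220)
    k=3.6 if name=="top" else 2.7
    cv2.imwrite(f"pics/m_{name}.png",cv2.resize(v[x[1]:x[1]+x[3],x[0]:x[0]+x[2]],None,fx=k,fy=k,interpolation=0))
E
```

```text
wide [254 164  17  11  94] [261.88 168.78]
wide [258 228   5  22  96] [259.89 238.94]
wide [0.5989 0.2093 0.0899] [0.115  0.1379]
square [239 231  18   9 124] [247.15 234.89]
square [323 266  13  24 188] [329.03 278.02]
square [0.3937 0.2499 0.0809] [0.0474 0.0597]
narrow [405 238  19   8 130] [413.89 241.52]
narrow [380 146  10  15  79] [384.23 152.72]
narrow [ 0.3751 -0.2601  0.0809] [0.1171 0.1081]
top wlid [ 243  151   41   39 1227] [262.9 170. ]
top wtin [ 326  189   39   39 1205] [344.7 208. ]
top stin [ 378  153   44   44 1032] [399.1 174.7]
top sqlid [229 216  38  33 942] [247.7 231.7]
top nlid [399 226  28  26 581] [412.5 238.5]
side wlid [ 236  224   47   48 1727] [260.5 245.9]
side wtin [ 314  177   40   42 1407] [332.9 197.4]
side stin [302 137  36  36 995] [319. 154.]
side sqlid [ 304  256   41   51 1332] [324.1 281.1]
side nlid [370 145  22  23 370] [380.5 156. ]
```

View pics/m_top.png

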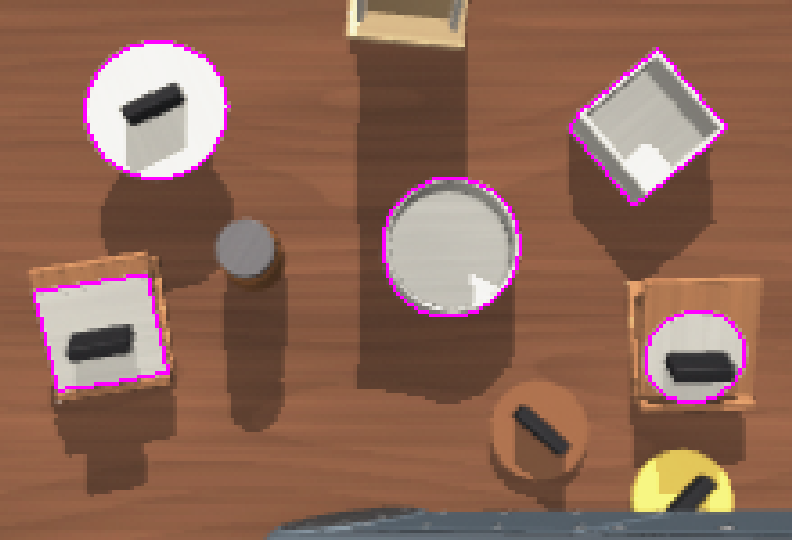

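View pics/m_side.png

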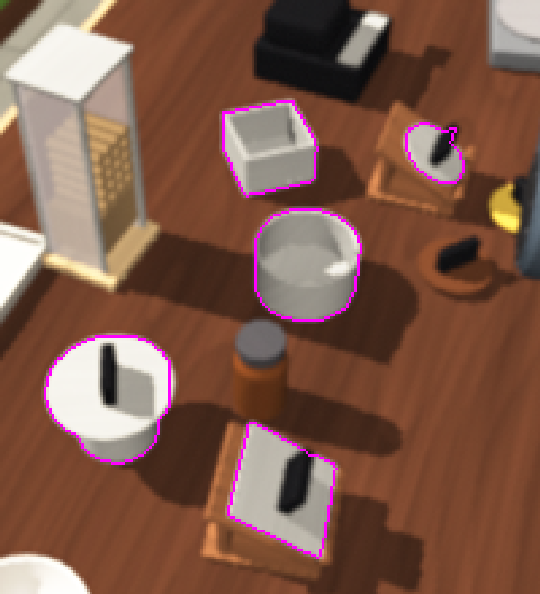

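```bash
cat >>h.py <<'E'
def outline(c,seed,thr=75,half=38,k=4,ch=None):
    x0=max(seed[0]-half,0);y0=max(seed[1]-half,0);im=(c.S if ch is None else ch)[y0:seed[1]+half+1,x0:seed[0]+half+1].astype(np.float32)
    u=cv2.resize(im,None,fx=k,fy=k,interpolation=cv2.INTER_LINEAR);m=(u<thr).astype(np.uint8)
    m=cv2.morphologyEx(m,cv2.MORPH_OPEN,np.ones((9,9)))
    n,l,st,ce=cv2.connectedComponentsWithStats(m,connectivity=4)
    ys,xs=np.nonzero(m);i=np.argmin((xs-(seed[0]-x0)*k)**2+(ys-(seed[1]-y0)*k)**2);m=(l==l[ys[i],xs[i]]).astype(np.uint8)
    cs,_=cv2.findContours(m,cv2.RETR_EXTERNAL,cv2.CHAIN_APPROX_NONE);C=max(cs,key=cv2.contourArea)[:,0].astype(float)
    return (C+.5)/k-.5+[x0,y0]
def far(c,P,ctr,cosmin=0.0):
    d=np.array(ctr)[:2]-c.o[:2];d/=np.linalg.norm(d);v=P[:,:2]-np.array(ctr)[:2];v=v/np.linalg.norm(v,axis=1)[:,None]
    return (v@d)>cosmin
def circfix(P,R,x0):
    f=lambda q:np.hypot(P[:,0]-q[0],P[:,1]-q[1])-R
    s=least_squares(f,x0,loss="soft_l1",f_scale=.001);return s.x,np.sqrt(np.mean(s.fun**2))
def box_lines(P,n0=4):
    pass
E
python3 - <<'E'
from h import *
t=Cam(np.load("top0.npz"));s=Cam(np.load("side0.npz"))
for nm,R,z,sd in(("wlid",.062,.073,((263,180),(245,245))),("wtin",.060,.062,((345,200),(330,190)))):
    for c,p in zip((t,s),sd):
        C=outline(c,p)
        P=c.plane(C,(0,0,z));x0=P[:,:2].mean(0)
        fr=circ(P)
        for _ in range(3):
            k=far(c,P,x0,-.1);x0,e=circfix(P[k],R,x0)
        print(nm,fr[0].round(4),round(fr[1],4),"far,fixed",x0.round(4),round(e,4), "far free",circ(P[k])[0].round(4))
# square tin
for c,p in((t,(400,180)),(s,(320,150))):
    C=outline(c,p);P=c.plane(C,(0,0,.062))[:,:2]
    hull=cv2.convexHull((P*1e4).astype(np.float32));print(cv2.minAreaRect(hull))
    ap=cv2.approxPolyDP(cv2.convexHull((C*8).astype(np.float32)),20,True)[:,0]/8
    print(c.plane(ap,(0,0,.062)).round(4)[:,:2].tolist(),ap.round(1).tolist())
E
```

```text
wlid [0.5998 0.209  0.0629] 0.0004 far,fixed [0.6007 0.2098] 0.0005 far free [0.5999 0.2092 0.0628]
wlid [0.5978 0.2108 0.0668] 0.0077 far,fixed [0.6018 0.2054] 0.0007 far free [0.601  0.2065 0.0631]
wtin [ 0.4809 -0.0503  0.0614] 0.0009 far,fixed [ 0.4828 -0.0513] 0.0005 far free [ 0.4823 -0.051   0.0605]
wtin [ 0.4759 -0.029   0.0785] 0.0106 far,fixed [ 0.4827 -0.0543] 0.0008 far free [ 0.4828 -0.0547  0.0597]
((5886.0625, -2242.48583984375), (980.3991088867188, 1124.887451171875), 39.51792526245117)
[[0.6578, -0.239], [0.5847, -0.2936], [0.5196, -0.2087], [0.5898, -0.157]] [[402.8999938964844, 153.60000610351562], [420.6000061035156, 175.89999389648438], [394.6000061035156, 195.89999389648438], [377.8999938964844, 174.10000610351562]]
((5822.4453125, -2015.170654296875), (1182.8046875, 1630.98876953125), 38.427181243896484)
[[0.5844, -0.2972], [0.5295, -0.229], [0.5099, -0.1636], [0.5765, -0.1047], [0.6353, -0.1741], [0.6601, -0.236]] [[327.8999938964844, 136.60000610351562], [336.6000061035156, 151.89999389648438], [336.1000061035156, 165.39999389648438], [310.6000061035156, 171.89999389648438], [301.6000061035156, 154.39999389648438], [301.6000061035156, 141.89999389648438]]
```

```bash
cat >>h.py <<'E'
def edges(P,n=4):
    """angle/extent of a box outline (metric 2-D pts): robust line per hull side"""
    (cx,cy),(w,h),a=cv2.minAreaRect((P*1e4).astype(np.float32));c=np.array([cx,cy])/1e4
    out=[]
    B=cv2.boxPoints(((cx,cy),(w,h),a))/1e4
    for i in range(4):
        A,D=B[i],B[(i+1)%4];L=np.linalg.norm(D-A);u=(D-A)/L;nn=np.array([-u[1],u[0]])
        q=P-A;s=q@u;d=q@nn;k=(abs(d)<.008)&(s>.15*L)&(s<.85*L)
        if k.sum()<15: continue
        l=cv2.fitLine(P[k].astype(np.float32),cv2.DIST_HUBER,0,1e-4,1e-4).ravel()
        ang=np.degrees(np.arctan2(l[1],l[0]))%180
        m=l[2:];out.append((ang,m,k.sum()))
    return c,out
E
python3 - <<'E'
from h import *
t=Cam(np.load("top0.npz"));s=Cam(np.load("side0.npz"))
for c,p in((t,(400,180)),(s,(320,150))):
    C=outline(c,p);P=c.plane(C,(0,0,.062))[:,:2]
    c0,E=edges(P);print("stin",c0.round(4))
    for a,m,k in E:print("  ang %.1f mid"%a,m.round(4),k)
# handle yaw top view
G={"wide":([.5989,.2093,.0899],(262,169)),"square":([.3937,.2499,.0809],(247,235)),"narrow":([.3751,-.2601,.0809],(414,242))}
for n,(g,p) in G.items():
    C=outline(t,p,70,16,ch=t.V);P=t.plane(C,(0,0,g[2]))[:,:2]
    (cx,cy),(w,h),a=cv2.minAreaRect((P*1e4).astype(np.float32))
    c0,E=edges(P);print(n,"rect",w,h,a,[ (round(e[0],1),int(e[2])) for e in E])
for n,sds in(("square",((240,225),(318,290))),("narrow",((412,230),(378,155)))):
    g=np.array(G[n][0])
    psi=np.radians(9 if n=="square" else -1)
    for it in range(3):
      for c,p in zip((t,s),sds):
        cz,sz=np.cos(psi),np.sin(psi);nn=np.array([-.5*cz,-.5*sz,.866]);ex=np.array([.866*cz,.866*sz,.5]);ey=np.array([-sz,cz,0])
        P=c.plane(outline(c,p),g-.018*nn,nn)-g;Q=np.c_[P@ex,P@ey]
        if n=="square":
            c0,E=edges(Q);print(n,np.degrees(psi).round(1),[(round(e[0],1),e[1].round(4).tolist()) for e in E])
            if c is t: dps=[((e[0]+45)%90)-45 for e in E]
        else: print(n,circ(Q)[0].round(4),Q.min(0).round(3),Q.max(0).round(3));dps=[0]
      psi+=np.radians(np.mean(dps))
E
```

```text
stin [ 0.5886 -0.2242]
  ang 129.2 mid [ 0.5472 -0.2498] 76
  ang 39.0 mid [ 0.6335 -0.2592] 65
  ang 129.1 mid [ 0.6218 -0.1887] 79
  ang 39.5 mid [ 0.5527 -0.1817] 68
stin [ 0.5822 -0.2015]
  ang 126.9 mid [ 0.547  -0.2512] 64
  ang 39.5 mid [ 0.6348 -0.2615] 88
  ang 127.8 mid [ 0.617  -0.1515] 73
  ang 39.7 mid [ 0.5419 -0.1306] 86
wide rect 182.60609436035156 492.2021484375 23.844261169433594 [(np.float32(114.4), 41), (np.float32(21.8), 18), (np.float32(113.7), 40), (np.float32(19.4), 15)]
square rect 222.97084045410156 528.0289916992188 9.661260604858398 [(np.float32(99.9), 48), (np.float32(1.8), 21), (np.float32(99.1), 48), (np.float32(178.1), 22)]
narrow rect 220.24195861816406 549.3707885742188 0.187033548951149 [(np.float32(90.2), 50), (np.float32(21.7), 20), (np.float32(91.8), 50), (np.float32(16.8), 20)]
square 9.0 [(np.float32(90.3), [-0.04830000177025795, -0.0015999999595806003]), (np.float32(179.9), [0.0008999999845400453, -0.0494999997317791]), (np.float32(90.2), [0.05040000006556511, -0.00019999999494757503]), (np.float32(0.4), [-0.002300000051036477, 0.0489999987185
[... 1068 characters left out ...]
at32(90.0), [-0.04830000177025795, -0.001500000013038516])]
square 9.2 [(np.float32(177.8), [-0.007899999618530273, -0.04919999837875366]), (np.float32(89.5), [0.051100000739097595, 0.0003000000142492354]), (np.float32(179.6), [0.002099999925121665, 0.04989999905228615]), (np.float32(90.3), [-0.04879999905824661, -0.0017999999690800905])]
narrow [0.001  0.0006 0.0443] [-0.044 -0.044] [0.046 0.045]
narrow [0.0009 0.0028 0.045 ] [-0.044 -0.063] [0.045 0.048]
narrow [0.001  0.0006 0.0443] [-0.044 -0.044] [0.046 0.045]
narrow [0.0009 0.0028 0.045 ] [-0.044 -0.063] [0.045 0.048]
narrow [0.001  0.0006 0.0443] [-0.044 -0.044] [0.046 0.045]
narrow [0.0009 0.0028 0.045 ] [-0.044 -0.063] [0.045 0.048]
```

```bash
cat >>h.py <<'E'
from scipy.spatial.transform import Rotation as Rot
def rpy(jaw_deg,tilt_deg=0,psi_deg=None):
    """tool x = -n; n tilted by tilt towards -x(psi). jaw along x of lid (yaw jaw_deg)"""
    a=np.radians(jaw_deg);t=np.radians(tilt_deg)
    ex=np.array([np.cos(a)*np.cos(t),np.sin(a)*np.cos(t),np.sin(t)]);n=np.array([-np.cos(a)*np.sin(t),-np.sin(a)*np.sin(t),np.cos(t)])
    M=np.c_[-n,ex,np.cross(-n,ex)];return Rot.from_matrix(M).as_euler('xyz'),n,ex
E
python3 - <<'E'
from h import *
from workcell import r
t=Cam(np.load("top0.npz"));s=Cam(np.load("side0.npz"))
print("hopper foot front corners",t.plane([(317,152),(349,152)],(0,0,.0)).round(3).tolist(),"top",t.plane([(320,90),(356,92),(352,121),(317,119)],(0,0,.272)).round(3).tolist())
print("jar top",t.plane([(288,208)],(0,0,.105)).round(3),"bowl",t.plane([(190,180)],(0,0,.05)).round(3),"filler",t.plane([(447,150),(498,150),(498,199),(447,199)],(0,0,.11)).round(3).tolist(),"knob",t.plane([(515,150)],(0,0,.17)).round(3))
for j in(24,204):
  for z in(.2,.078):
    q=r.solve_ik([.599,.2085,z],rpy(j)[0]);print(j,z,None if q is None else np.round(q,3))
for j in range(-90,271,30):
    q=r.solve_ik([.4826,-.0528,.1],rpy(j)[0]);q2=r.solve_ik([.42,0,.3],rpy(j)[0]);print(j,None if q is None else np.round(q,2),None if q2 is None else np.round(q2,2))
for j,g in((9.2,[.3937,.2499,.0809]),(189.2,[.3937,.2499,.0809]),(.5,[.3751,-.2601,.0809]),(180.5,[.3751,-.2601,.0809])):
    for tl in(30,):
        if j>100: o,n,ex=rpy(j-180,30);M=np.c_[-n,-ex,np.cross(-n,-ex)];o=Rot.from_matrix(M).as_euler('xyz')
        else:o,n,ex=rpy(j,30)
        for h in(-.014,.1):
            q=r.solve_ik(np.array(g)+n*h,o);print(j,h,None if q is None else np.round(q,2))
E
```

```text
hopper foot front corners [[0.68, 0.039, 0.0], [0.68, -0.07, 0.0]] top [[0.776, 0.028, 0.272], [0.771, -0.07, 0.272], [0.689, -0.058, 0.272], [0.694, 0.036, 0.272]]
jar top [[0.474 0.124 0.105]] bowl [[0.571 0.446 0.05 ]] filler [[0.657, -0.366, 0.11], [0.657, -0.524, 0.11], [0.503, -0.513, 0.11], [0.503, -0.358, 0.11]] knob [[ 0.64  -0.545  0.17 ]]
24 0.2 [ 0.159  0.565  1.431 -0.     1.146 -0.26 ]
24 0.078 [ 0.159  0.721  1.519 -0.     0.902 -0.26 ]
204 0.2 None
204 0.078 None
-90 [-0.34  0.54  1.89 -0.    0.71  1.23] [-0.27  0.14  1.81  0.    1.19  1.3 ]
-60 [-0.34  0.54  1.89 -0.    0.71  0.71] [-0.27  0.14  1.81  0.    1.19  0.78]
-30 [-0.34  0.54  1.89 -0.    0.71  0.18] [-0.27  0.14  1.81  0.    1.19  0.26]
0 [-0.34  0.54  1.89 -0.    0.71 -0.34] [-0.27  0.14  1.81  0.    1.19 -0.27]
30 [-0.34  0.54  1.89 -0.    0.71 -0.86] [-0.27  0.14  1.81  0.    1.19 -0.79]
60 [-0.34  0.54  1.89 -0.    0.71 -1.39] [-0.27  0.14  1.81  0.    1.19 -1.31]
90 [-0.34  0.54  1.89 -0.    0.71 -1.91] [-0.27  0.14  1.81  0.    1.19 -1.84]
120 [-0.34  0.54  1.89 -0.    0.71 -2.43] [-0.27  0.14  1.81  0.    1.19 -2.36]
150 None None
180 [-0.34  0.54  1.89 -0.    0.71  2.8 ] None
210 [-0.34  0.54  1.89 -0.    0.71  2.28] [-0.27  0.14  1.81  0.    1.19  2.35]
240 [-0.34  0.54  1.89 -0.    0.71  1.75] [-0.27  0.14  1.81  0.    1.19  1.83]
270 [-0.34  0.54  1.89 -0.    0.71  1.23] [-0.27  0.14  1.81  0.    1.19  1.3 ]
9.2 -0.014 None
9.2 0.1 None
189.2 -0.014 [ 0.4   0.66  2.3   3.5   0.35 -0.13]
189.2 0.1 None
0.5 -0.014 [-1.18  0.66  2.27  1.57  0.48 -2.71]
0.5 0.1 [-1.35  0.34  2.28  0.96  0.64 -2.18]
180.5 -0.014 [-1.18  0.66  2.27  1.57  0.48  0.44]
180.5 0.1 [-1.35  0.34  2.28  0.96  0.64  0.96]<sys>:0: UserWarning: Gimbal lock detected. Setting third angle to zero since it is not possible to uniquely determine all angles.
```

```bash
python3 - <<'E'
from h import *
from workcell import r
o=rpy(24)[0]
r.grip(.6,20)
r.reach([.42,0,.3],o); r.reach([.5995,.2085,.17],o)
hit=r.move_l([.5995,.2085,.0775],vel=.12,until_force=6)
print(hit,r.read_position(),r.read_t())
if not hit:
    r.grip(0,25);print("w",r.read_grip_width()*.087)
    f0=np.array(r.read_wrist_force());r.move_l([.5995,.2085,.13],vel=.1);print("dF",np.array(r.read_wrist_force())-f0,r.read_t(),r.read_grip_width()*.087)
    for n in("side","top"):
        d=r.get_image(n);cv2.imwrite(f"pics/{n}1.png",d["frame"][:,:,::-1]);np.savez(f"{n}1.npz",**d)
E
```

```text
False [0.60023488 0.20847431 0.07833355] 5.3667
w 0.013723131712800795
dF [ 0.62061187 -0.01168482 -2.78867028] 6.775 0.013746125427767857<sys>:0: UserWarning: Gimbal lock detected. Setting third angle to zero since it is not possible to uniquely determine all angles.
```

```bash
python3 - <<'E'
import cv2,numpy as np
a=cv2.imread("pics/side1.png")[100:330,150:430];b=cv2.imread("pics/top1.png")[110:290,200:440]
cv2.imwrite("pics/c1.png",np.hstack([cv2.resize(a,(400,329)),cv2.resize(b,(400,300))[:329] if 0 else cv2.copyMakeBorder(cv2.resize(b,(400,300)),0,29,0,0,cv2.BORDER_CONSTANT)]))
E
```

```text
(no output)
```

View pics/c1.png

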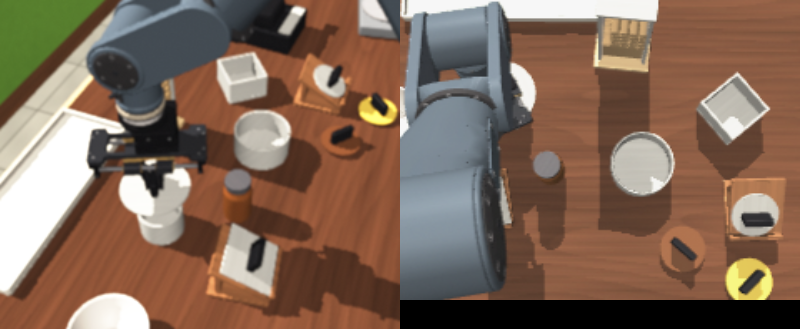

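Picture 1 shows the wide lid held level by its handle about 5 cm above the narrow tin, which stayed put. I'll use the held lid to check the side camera's bias, and measure the narrow tin now that it's uncovered.

```bash
python3 - <<'E'
from h import *
s=Cam(np.load("side1.npz"));
cv2.imwrite("pics/z1.png",cv2.resize(s.f[200:285,215:305,::-1],None,fx=6,fy=6,interpolation=0))
m=((s.S<75)&(s.V>90)).astype(np.uint8)*255
cv2.imwrite("pics/z1m.png",cv2.resize(m[200:285,215:305],None,fx=6,fy=6,interpolation=0))
E
```

```text
(no output)
```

View pics/z1.png

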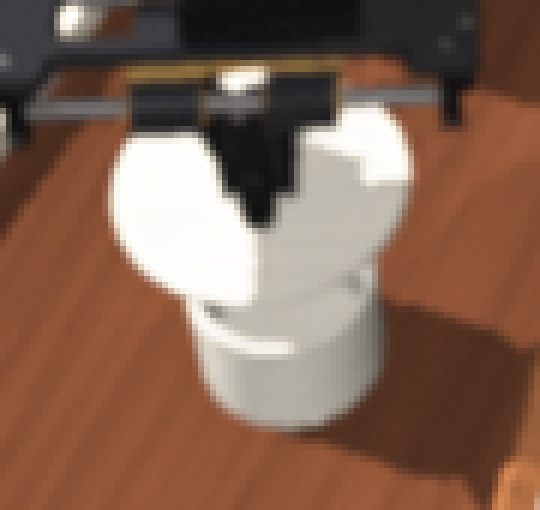

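```bash
python3 - <<'E' 2>/dev/null
from h import *
from workcell import r
o=rpy(24)[0]
r.move_l([.5995,.2085,.18],vel=.2)
r.move_l([.4826,-.0528,.18],vel=.25);r.move_l([.4826,-.0528,.105],vel=.15)
r.wait(.2);print(r.read_position(),r.read_ee_rot(),r.read_t())
for n in("side","top"):
    d=r.get_image(n);cv2.imwrite(f"pics/{n}2.png",d["frame"][:,:,::-1]);np.savez(f"{n}2.npz",**d)
a=cv2.imread("pics/side2.png")[140:290,220:400];b=cv2.imread("pics/top2.png")[140:290,220:400]
cv2.imwrite("pics/c2.png",cv2.resize(np.vstack([a,b]),None,fx=2,fy=2))
cv2.imwrite("pics/c2.png",cv2.resize(np.hstack([a,b]),None,fx=2.2,fy=2.2,interpolation=cv2.INTER_CUBIC))
E
```

```text
[ 0.48339591 -0.05292418  0.1059656 ] [ 0.82759885  1.56845865 -0.32411607] 9.4167
```

View pics/c2.png

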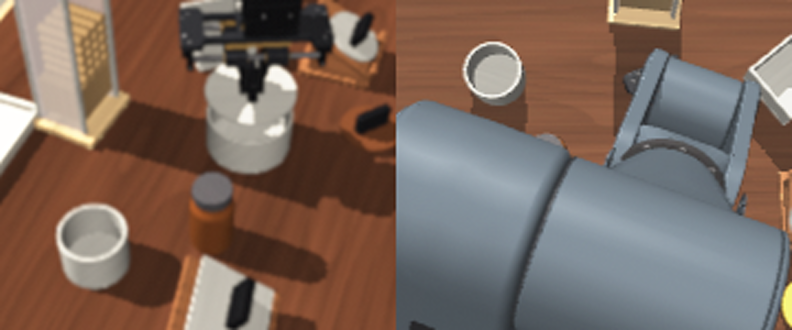

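```bash
python3 - <<'E'
from h import *
s=Cam(np.load("side2.npz"));t=Cam(np.load("top2.npz"))
ch=np.maximum(s.S.astype(float),np.where(s.V<90,255,0)) if 0 else s.S.astype(float)+np.clip(110-s.V.astype(float),0,None)*3
C=outline(s,(333,195),75,36,ch=ch)
v=cv2.resize(s.f[150:230,295:375,::-1],None,fx=7,fy=7,interpolation=0)
for a in((C-[295,150]+.5)*7).astype(int):cv2.circle(v,tuple(a),1,(255,0,255),-1)
cv2.imwrite("pics/z2.png",v);np.save("C2.npy",C)
# narrow tin both views
t0=Cam(np.load("top2.npz"))
for nm,c,p in(("top",t,(263,172)),("side",s,(262,250))):
    D=outline(c,p,half=28);P=c.plane(D,(0,0,.062));x0=P[:,:2].mean(0)
    for _ in range(4):
        k=far(c,P,x0,-.1);x0,e=circfix(P[k],.0425,x0)
    print("ntin",nm,x0.round(4),e.round(5),"free",circ(P[k])[0].round(4),len(D))
E
```

```text
ntin top [0.5971 0.2091] 0.00036 free [0.5972 0.2092 0.0424] 326
ntin side [0.5981 0.208 ] 0.0004 free [0.5977 0.2085 0.043 ] 430
```

View pics/z2.png

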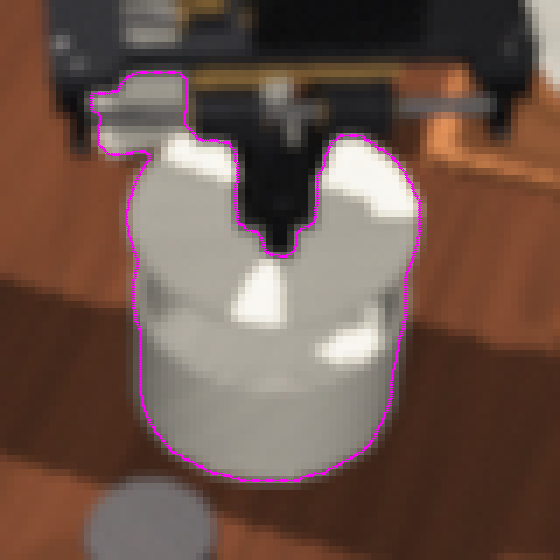

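```bash
python3 - <<'E'
from h import *
s=Cam(np.load("side2.npz"));C=np.load("C2.npy");Z=(C-[295,150]+.5)*7
k=((Z[:,0]<150)&(Z[:,1]>170)&(Z[:,1]<235))|((Z[:,0]>350)&(Z[:,1]>138)&(Z[:,1]<230))
for R in(.062,.0625,.063):
    P=s.plane(C[k],(0,0,.1017));print("lid",circfix(P,R,[.48,-.05]))
k=(Z[:,1]>395)
P=s.plane(C[k],(0,0,0));print("base",circfix(P,.06,[.48,-.05]),circfix(P,.0605,[.48,-.05]))
s=Cam(np.load("side0.npz"));C=outline(s,(330,190));Z=(C-[295,150]+.5)*7;k=(Z[:,1]>395)
P=s.plane(C[k],(0,0,0));print("base0",circfix(P,.0605,[.48,-.05]))
t=Cam(np.load("top0.npz"))
# inner floor/rim inner check in top: rim (inner dark line)
E
```

```text
lid (array([ 0.48512367, -0.05805329]), np.float64(0.0006265827798336455))
lid (array([ 0.48478376, -0.05714573]), np.float64(0.0005779997039991704))
lid (array([ 0.48428512, -0.05615585]), np.float64(0.0007383587485674492))
base (array([ 0.4837535 , -0.05367691]), np.float64(0.001221024276260467)) (array([ 0.48397497, -0.05420562]), np.float64(0.0013668630019493375))
base0 (array([ 0.48308139, -0.05271623]), np.float64(0.0005619317802283065))
```

```bash
python3 - <<'E' 2>/dev/null
from h import *
from workcell import r
p=[.4816,-.0514]
r.move_l([*p,.088],vel=.08);r.wait(.1)
print(r.read_position())
hit=r.move_l([*p,.0695],vel=.03,until_force=4)
print(hit,r.read_position(),r.read_wrist_force(),r.read_t())
E
```

```text
[ 0.48182624 -0.05150254  0.08820538]
True [ 0.48123344 -0.05130998  0.06947319] [-0.06062485  0.40762194  3.37871502] 10.5917
```

```bash
python3 - <<'E' 2>/dev/null
from h import *
from workcell import r
r.grip(.55);p=[.4816,-.0514]
r.move_l([*p,.16],vel=.2)
print(r.read_t(),r.read_qpos())
def ori(psi,t,flip):
    o,n,ex=rpy(psi,t)
    if flip:o=Rot.from_matrix(np.c_[-n,-ex,np.cross(-n,-ex)]).as_euler('xyz')
    return o,n
for nm,psi,g in(("narrow",.5,[.3751,-.2601,.0809]),("square",9.2,[.3937,.2499,.0809])):
  for flip in(0,1):
    o,n=ori(psi,30,flip);g=np.array(g);tc=g-n*.014
    print(nm,flip)
    for lab,P in(("grasp",tc),("n+40",tc+n*.04),("n+60",tc+n*.06),("z+40",tc+[0,0,.04]),("z+60",tc+[0,0,.06]),("z+100",tc+[0,0,.1]),("z60x40",tc+[.04,0,.06])):
        q=r.solve_ik(P,o);print("  ",lab,None if q is None else np.round(q,2))
E
```

```text
12.0583 [-3.37588607e-01  4.37196502e-01  1.84303860e+00 -1.50454049e-05
  8.64300337e-01 -7.56398440e-01]
narrow 0
   grasp [-1.18  0.66  2.27  1.57  0.48 -2.71]
   n+40 [-1.23  0.55  2.29  1.35  0.51 -2.51]
   n+60 [-1.26  0.49  2.29  1.23  0.53 -2.41]
   z+40 [-1.18  0.53  2.25  1.31  0.5  -2.4 ]
   z+60 [-1.18  0.48  2.23  1.18  0.52 -2.26]
   z+100 [-1.18  0.37  2.2   0.97  0.6  -2.01]
   z60x40 [-1.07  0.49  2.17  1.15  0.5  -2.12]
narrow 1
   grasp [-1.18  0.66  2.27  1.57  0.48  0.44]
   n+40 [-1.23  0.55  2.29  1.35  0.51  0.63]
   n+60 [-1.26  0.49  2.29  1.23  0.53  0.73]
   z+40 [-1.18  0.53  2.25  1.31  0.5   0.74]
   z+60 [-1.18  0.48  2.23  1.18  0.52  0.88]
   z+100 [-1.18  0.37  2.2   0.97  0.6   1.13]
   z60x40 [-1.07  0.49  2.17  1.15  0.5   1.02]
square 0
   grasp None
   n+40 None
   n+60 [0.43 0.49 2.33 3.76 0.23 2.77]
   z+40 [0.4  0.53 2.28 3.74 0.21 2.77]
   z+60 [0.4  0.47 2.26 4.01 0.16 2.49]
   z+100 [ 0.4   0.36  2.22 -1.15  0.13  1.36]
   z60x40 [0.36 0.49 2.18 4.29 0.11 2.17]
square 1
   grasp [ 0.4   0.66  2.3   3.5   0.35 -0.13]
   n+40 [ 0.42  0.55  2.32  3.64  0.27 -0.25]
   n+60 [ 0.43  0.49  2.33  3.76  0.23 -0.37]
   z+40 [ 0.4   0.53  2.28  3.74  0.21 -0.37]
   z+60 [ 0.4   0.47  2.26  4.01  0.16 -0.66]
   z+100 [ 0.4   0.36  2.22 -1.15  0.13 -1.79]
   z60x40 [ 0.36  0.49  2.18  4.29  0.11 -0.98]
```

```bash
python3 - <<'E' 2>/dev/null
from h import *
from workcell import r
for n in("side","top"):
    d=r.get_image(n);cv2.imwrite(f"pics/{n}3.png",d["frame"][:,:,::-1]);np.savez(f"{n}3.npz",**d)
a=cv2.imread("pics/side3.png")[120:300,260:460];b=cv2.imread("pics/top3.png")[140:320,300:500]
cv2.imwrite("pics/c3.png",cv2.resize(np.hstack([a,b]),None,fx=2,fy=2,interpolation=cv2.INTER_CUBIC))
E
```

```text
(no output)
```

View pics/c3.png

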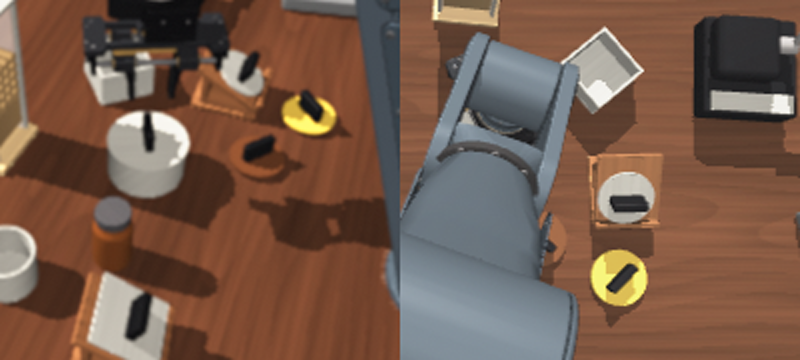

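```bash
cat >>h.py <<'E'
def ori(psi,t,flip):
    o,n,ex=rpy(psi,t)
    if flip:o=Rot.from_matrix(np.c_[-n,-ex,np.cross(-n,-ex)]).as_euler('xyz')
    return o,n
E
python3 - <<'E' 2>&1 | grep -v Warn
from h import *
from workcell import r
g=np.array([.3751,-.2601,.0809]);o,n=ori(.5,30,1);tc=g-n*.0135
r.move_l([.46,-.08,.24],vel=.25)
r.reach(tc+[0,0,.1],o)
r.move_l(tc+n*.045,vel=.2);r.wait(.1)
print(r.read_position()-(tc+n*.045),r.read_t(),r.read_wrist_force())
for nn in("side","top"):
    d=r.get_image(nn);cv2.imwrite(f"pics/{nn}4.png",d["frame"][:,:,::-1])
a=cv2.imread("pics/side4.png")[100:230,320:460];b=cv2.imread("pics/top4.png")[190:320,350:490]
cv2.imwrite("pics/c4.png",cv2.resize(np.hstack([a,b]),None,fx=2.8,fy=2.8,interpolation=cv2.INTER_CUBIC))
E
```

```text
[ 0.00055622 -0.00024669  0.00063275] 15.05 [ 0.57439566  0.1813666  -0.0761886 ]
```

View pics/c4.png

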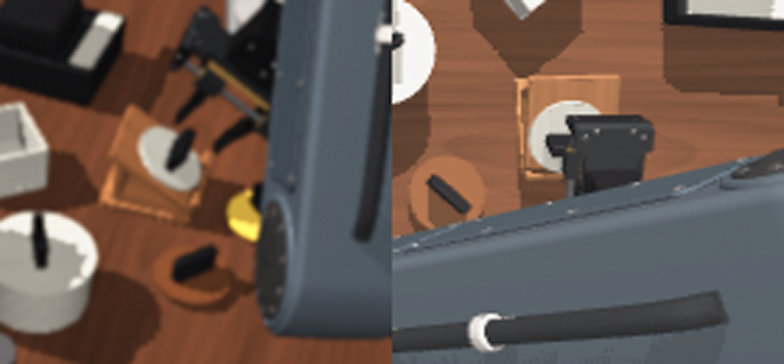

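```bash
python3 - <<'E' 2>&1 | grep -v Warn
from h import *
from workcell import r
g=np.array([.3751,-.2601,.0809]);o,n=ori(.5,30,1);tc=g-n*.0135
hit=r.move_l(tc,vel=.08,until_force=6)
print(hit,(np.array(r.read_position())-tc).round(4),r.read_wrist_force())
if not hit:
    r.grip(0,25);print("w",r.read_grip_width()*.087,r.read_wrist_force())
    r.move_l(tc+[.0,0,.04],vel=.1);print(r.read_grip_width()*.087,r.read_wrist_force(),r.read_t())
    r.move_l(tc+[.0,0,.1],vel=.2);print(r.read_qpos())
    for nn in("side","top"):
        d=r.get_image(nn);cv2.imwrite(f"pics/{nn}5.png",d["frame"][:,:,::-1])
    a=cv2.imread("pics/side5.png")[100:230,320:460];b=cv2.imread("pics/top5.png")[190:320,350:490]
    cv2.imwrite("pics/c5.png",cv2.resize(np.hstack([a,b]),None,fx=2.8,fy=2.8,interpolation=cv2.INTER_CUBIC))
E
```

```text
False [0.     0.0001 0.0003] [ 0.03269946  0.57174676 -0.26970044]
w 0.013943124135164985 [-2.66053449  0.28691665  1.48729483]
0.014010748243405582 [-0.11889656  0.93250531 -0.90982849] 17.0917
[-1.17611935  0.36514631  2.19631566  0.96972505  0.59646766  1.13049265]
```

View pics/c5.png

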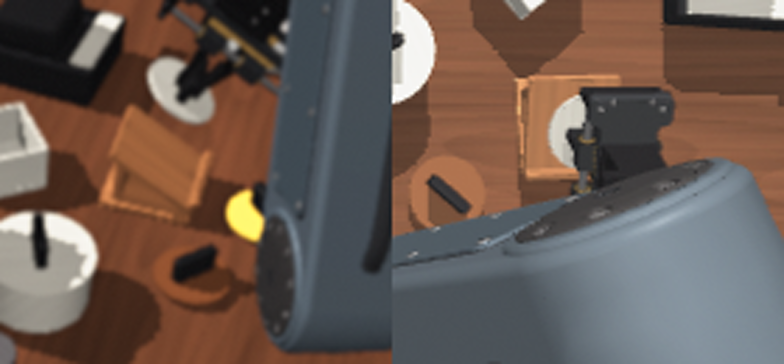

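```bash
python3 - <<'E' 2>&1 | grep -v Warn
from h import *
from workcell import r
o=rpy(24)[0]
p=np.array([.5972,.2092])
r.reach([.42,-.10,.28],rpy(0)[0])
r.reach([*p,.18],o)
r.move_l([*p,.095],vel=.15);r.wait(.15);e=np.array(r.read_position())[:2]-p;print(e,r.read_t())
for nn in("side","top"):
    d=r.get_image(nn);cv2.imwrite(f"pics/{nn}6.png",d["frame"][:,:,::-1]);np.savez(f"{nn}6.npz",**d)
a=cv2.imread("pics/side6.png")[190:290,205:315]
cv2.imwrite("pics/c6.png",cv2.resize(a,None,fx=5,fy=5,interpolation=cv2.INTER_CUBIC))
E
```

```text
[1.12490519e-03 7.25183041e-05] 21.3833
```

View pics/c6.png

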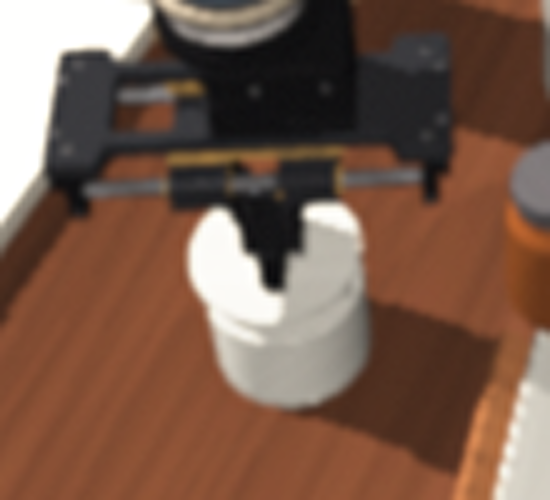

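```bash
python3 - <<'E'
from h import *
s=Cam(np.load("side6.npz"))
q=s.proj([[.5983,.2093,.0915],[.5972,.2092,.062],[.5972,.2092,.0]])
print((q-[205,190]+.5)*5)
E
```

```text
[[276.98836416 245.47238848]
 [284.46525582 279.07323531]
 [295.2319055  344.15524814]]
```

```bash
python3 - <<'E' 2>&1 | grep -v Warn
from h import *
from workcell import r
p=np.array([.5965,.2092])
r.move_l([*p,.086],vel=.06);r.wait(.1);print(r.read_position())
hit=r.move_l([*p,.0685],vel=.03,until_force=4)
print(hit,r.read_position(),r.read_wrist_force(),r.read_t())
E
```

```text
[0.59635207 0.20921834 0.08573916]
True [0.59746082 0.20832368 0.07307929] [ 0.65930964 -2.01636303  1.97900224] 22.35
```

```bash
python3 - <<'E' 2>&1 | grep -v Warn
from h import *
from workcell import r
for p in([.5968,.2072],[.5968,.2062]):
    r.move_l([*p,.0745],vel=.02);print(r.read_wrist_force(),r.read_position())
    hit=r.move_l([*p,.0685],vel=.02,until_force=4)
    z=r.read_position()
    print(hit,z,r.read_wrist_force(),r.read_t())
    if z[2]<.0708:break
E
```

```text
[ 0.27925974 -0.05428723 -0.95797112] [0.59630888 0.20715632 0.07406077]
True [0.59663891 0.20715266 0.07292814] [-0.86026789 -0.40529972  5.20775182] 22.825
[-0.69293071 -0.34419853 -1.36789719] [0.59642557 0.20612039 0.07408431]
True [0.59659684 0.20614402 0.07290831] [-0.66123791 -0.29235819  4.03356546] 23.325
```

```bash
python3 - <<'E' 2>&1 | grep -v Warn
from h import *
from workcell import r
d=r.get_image("side");np.savez("side7.npz",**d)
a=d["frame"][200:290,215:305,::-1]
cv2.imwrite("pics/c7.png",cv2.resize(a,None,fx=6,fy=6,interpolation=cv2.INTER_CUBIC));print(r.read_ee_rot(),r.read_ft_torque())
E
```

```text
[-1.25610816  1.56745268 -2.40706777] [ 0.02738432 -0.09496125 -0.02561313]
```

View pics/c7.png

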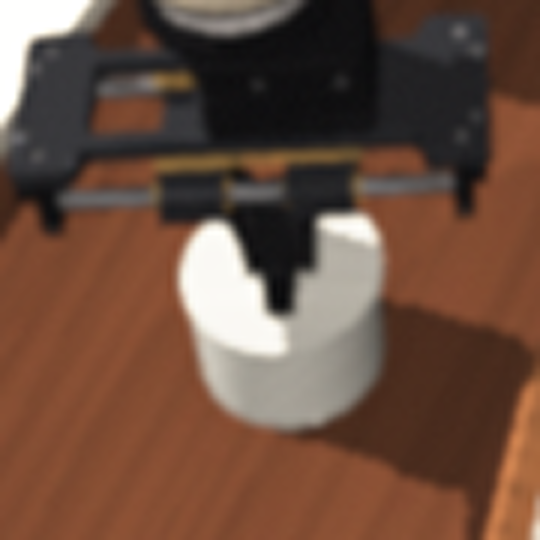

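```bash
python3 - <<'E' 2>&1 | grep -v Warn
from h import *
from workcell import r
r.grip(.35);r.wait(.2)
r.move_l([.5968,.2062,.15],vel=.15);r.move_l([.5,.12,.24],vel=.25)
print(r.read_t())
for n in("side","top"):
    d=r.get_image(n);np.savez(f"{n}8.npz",**d)
s=Cam(np.load("side8.npz"));t=Cam(np.load("top8.npz"))
cv2.imwrite("pics/c8.png",cv2.resize(np.hstack([s.f[205:285,220:300,::-1],t.f[130:210,225:305,::-1]]),None,fx=5,fy=5,interpolation=cv2.INTER_CUBIC))
E
```

```text
25.6583
```

View pics/c8.png

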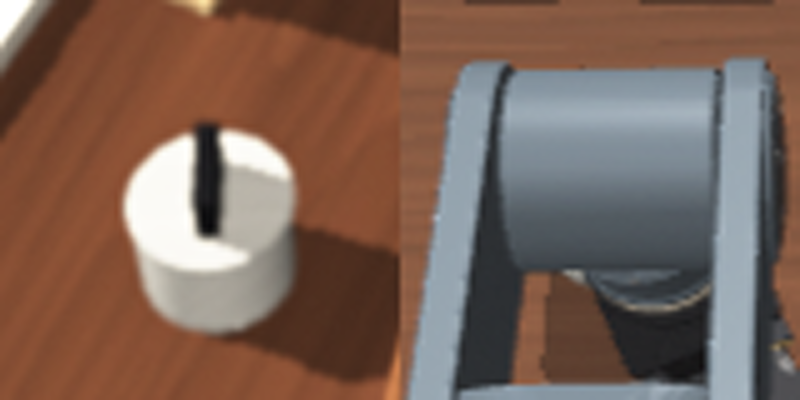

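```bash
python3 - <<'E'
from h import *
s=Cam(np.load("side8.npz"))
C=outline(s,(260,245),half=26);Z=(C-[220,205]+.5)*5
print(len(C))
up=(Z[:,1]<235)
for z in(.062,.066,.070,.074):
    P=s.plane(C[up],(0,0,z));print(z,circ(P)[0].round(4),circ(P)[1].round(5),circfix(P,.0443,[.6,.2])[0].round(4))
lo=Z[:,1]>285
P=s.plane(C[lo],(0,0,0));print("base",circfix(P,.0423,[.6,.2])[0].round(4))
s2=Cam(np.load("side2.npz"));C=outline(s2,(262,250),half=28);Z=(C-[220,205]+.5)*5;P=s2.plane(C[Z[:,1]>285],(0,0,0));print("base before",circfix(P,.0423,[.6,.2])[0].round(4))
# wide lid for reference
s3=s;C=outline(s3,(345,195),half=36)if 0 else outline(s3,(325,190),half=36)
z0=C[:,1];P=s3.plane(C[z0<200],(0,0,.066));print("wide",circ(P)[0].round(4),circfix(P,.0623,[.48,-.05])[0].round(4))
E
```

```text
446
0.062 [0.5983 0.2056 0.0455] 0.00101 [0.5989 0.2043]
0.066 [0.5967 0.208  0.0453] 0.001 [0.5972 0.207 ]
0.07 [0.5951 0.2105 0.045 ] 0.001 [0.5955 0.2097]
0.074 [0.5935 0.2129 0.0448] 0.00099 [0.5938 0.2124]
base [0.5978 0.2077]
base before [0.5979 0.2075]
wide [ 0.5426 -0.1476  0.0687] [ 0.5442 -0.1463]
```

```bash
python3 - <<'E' 2>&1 | grep -v Warn
from h import *
from workcell import r
r.grip(0)
r.move_l([.5968,.208,.125],vel=.25);r.wait(.1)
hit=r.move_l([.5968,.208,.093],vel=.03,until_force=4)
print(hit,r.read_position(),r.read_wrist_force())
r.move_l([.5968,.208,.13],vel=.15);print(r.read_t())
E
```

```text
True [0.5965432  0.2079606  0.10047047] [-0.36852797 -0.30592601  4.03606565]
28.65
```

Touching the handle top gave z = 0.1005 m against 0.100 expected, so the narrow lid is home. Next is the square lid.

```bash
python3 - <<'E' 2>&1 | grep -v Warn
from h import *
from workcell import r
g=np.array([.3937,.2499,.0809]);o,n=ori(9.2,30,1);tc=g-n*.015
r.move_l([.5,.2,.26],vel=.25);r.grip(.6)
q=r.solve_ik(tc+n*.06,o);print(np.round(q,2),np.round(r.read_qpos(),2))
qh=np.array(q);qh[1]-=.35
r.movej(qh);print(r.read_position(),r.read_t())
r.movej(q);r.wait(.1);print(r.read_position()-(tc+n*.06),r.read_t(),r.read_wrist_force())
for nn in("side","top"):
    d=r.get_image(nn);np.savez(f"{nn}9.npz",**d)
s=Cam(np.load("side9.npz"));t=Cam(np.load("top9.npz"))
cv2.imwrite("pics/c9.png",cv2.resize(np.hstack([s.f[210:330,270:400,::-1],t.f[170:290,190:320,::-1]]),None,fx=3,fy=3,interpolation=cv2.INTER_CUBIC))
E
```

```text
[ 0.43  0.49  2.33  3.75  0.23 -0.37] [ 0.17  0.37  1.6  -0.    1.18 -0.25]
[0.39575378 0.25722051 0.28031473] 33.6667
[0.00034135 0.00015567 0.00121619] 34.4417 [ 0.15145225  0.31870604 -0.0782218 ]
```

View pics/c9.png

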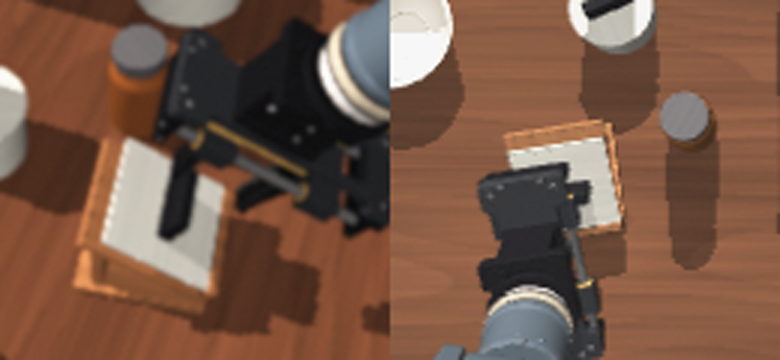

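```bash
python3 - <<'E' 2>&1 | grep -v Warn
from h import *
from workcell import r
g=np.array([.3937,.2499,.0809]);o,n=ori(9.2,30,1);tc=g-n*.015
hit=r.move_l(tc,vel=.08,until_force=6)
print(hit,(np.array(r.read_position())-tc).round(4),r.read_wrist_force())
if not hit:
    r.grip(0,25);print("w",r.read_grip_width()*.087,r.read_wrist_force())
    r.move_l(tc+[.0,0,.04],vel=.1);print(r.read_grip_width()*.087,r.read_wrist_force(),r.read_t())
    q=np.array(r.read_qpos());q[1]-=.35;r.movej(q);print(r.read_position())
    for nn in("side",):
        d=r.get_image(nn);cv2.imwrite(f"pics/s10.png",d["frame"][150:350,230:430,::-1])
    for j in(39.2,129.2,219.2,-50.8):
        for P in([.42,.1,.3],[.593,-.2302,.2],[.593,-.2302,.07]):
            qq=r.solve_ik(P,rpy(j)[0]);print(j,P,None if qq is None else np.round(qq,2))
E
```

```text
False [-0.0003 -0.0001  0.0003] [0.48584529 0.15119678 0.47092633]
w 0.014000179494952915 [0.15385341 0.14349156 0.05428094]
0.013895268130243594 [-0.12607512  0.76426983 -1.93149495] 36.725
[0.42674029 0.26214442 0.27687918]
39.2 [0.42, 0.1, 0.3] [-0.03  0.16  1.78  0.    1.2  -0.71]
39.2 [0.593, -0.2302, 0.2] [-0.55  0.57  1.43  0.    1.15 -1.23]
39.2 [0.593, -0.2302, 0.07] [-0.55  0.73  1.52  0.    0.89 -1.23]
129.2 [0.42, 0.1, 0.3] [-0.03  0.16  1.78 -0.    1.2  -2.28]
129.2 [0.593, -0.2302, 0.2] [-0.55  0.57  1.43  0.    1.15 -2.8 ]
129.2 [0.593, -0.2302, 0.07] [-0.55  0.73  1.52 -0.    0.89 -2.8 ]
219.2 [0.42, 0.1, 0.3] [-0.03  0.16  1.78  0.    1.2   2.43]
219.2 [0.593, -0.2302, 0.2] [-0.55  0.57  1.43  0.    1.15  1.91]
219.2 [0.593, -0.2302, 0.07] [-0.55  0.73  1.52  0.    0.89  1.91]
-50.8 [0.42, 0.1, 0.3] [-0.03  0.16  1.78 -0.    1.2   0.86]
-50.8 [0.593, -0.2302, 0.2] [-0.55  0.57  1.43  0.    1.15  0.34]
-50.8 [0.593, -0.2302, 0.07] [-0.55  0.73  1.52  0.    0.89  0.34]
```

View pics/s10.png

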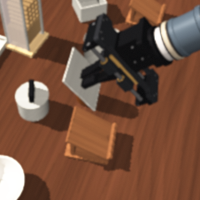

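```bash
python3 - <<'E' 2>&1 | grep -v Warn
from h import *
from workcell import r
o=rpy(39.2)[0];p=np.array([.593,-.2302])
r.reach([.42,.1,.3],o);print(r.read_t())
r.reach([.45,-.12,.26],o);r.reach([*p,.18],o)
r.move_l([*p,.095],vel=.15);r.wait(.15);print(r.read_position(),r.read_t(),r.read_ee_rot())
d=r.get_image("side");np.savez("side11.npz",**d)
s=Cam(d);print(((s.proj([[*r.read_position()[:2],.0915],[*p,.062],[*p,0]])-[275,110]+.5)*6).round(0))
cv2.imwrite("pics/c11.png",cv2.resize(s.f[110:200,275:375,::-1],None,fx=6,fy=6,interpolation=cv2.INTER_CUBIC))
E
```

```text
40.6
[ 0.59391997 -0.23067366  0.09663387] 43.175 [ 0.34494553  1.5677204  -0.54159801]
[[268. 185.]
 [268. 227.]
 [266. 309.]]
```

View pics/c11.png

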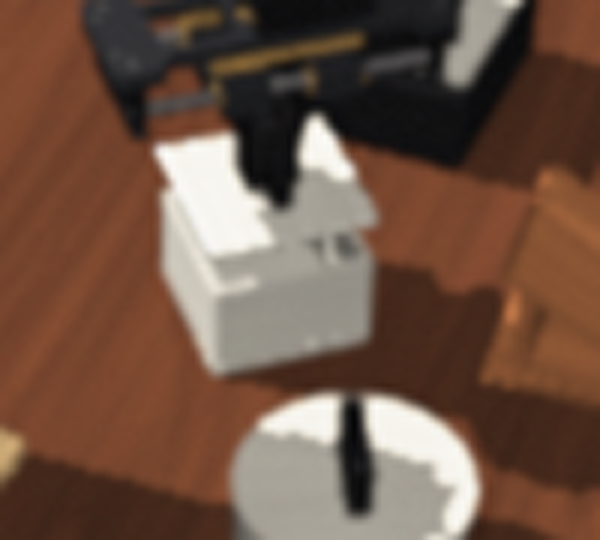

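```bash
python3 - <<'E' 2>&1 | grep -v Warn
from h import *
from workcell import r
p=np.array([.5923,-.2299])
r.move_l([*p,.088],vel=.06);r.wait(.1);print(r.read_position())
hit=r.move_l([*p,.0665],vel=.03,until_force=4)
print(hit,r.read_position(),r.read_wrist_force(),r.read_ft_torque(),r.read_t())
d=r.get_image("side");s=Cam(d)
cv2.imwrite("pics/c12.png",cv2.resize(s.f[110:200,275:375,::-1],None,fx=6,fy=6,interpolation=cv2.INTER_CUBIC))
E
```

```text
[ 0.59220104 -0.22987276  0.0878199 ]
True [ 0.59269073 -0.2304062   0.0716815 ] [ 0.03254294 -0.37830229  1.89779055] [-0.07821818 -0.21188112  0.05974827] 44.1417
```

View pics/c12.png

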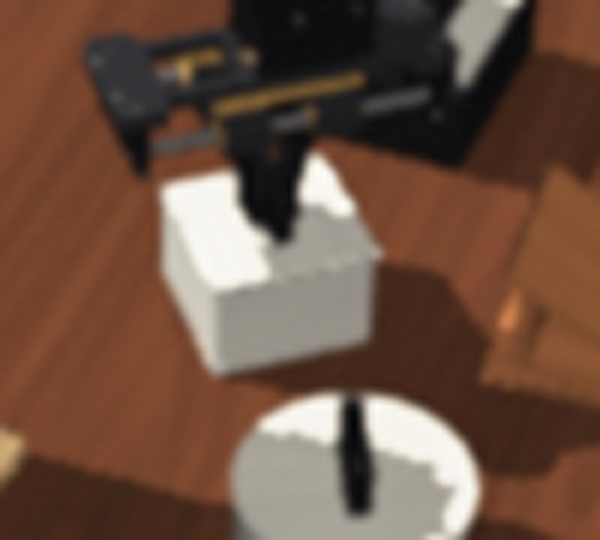

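```bash
python3 - <<'E' 2>&1 | grep -v Warn
from h import *
from workcell import r
p=np.array([.5925,-.2302])
r.grip(.35);r.wait(.1);r.move_l([*p,.135],vel=.15);r.grip(0)
hit=r.move_l([*p,.093],vel=.035,until_force=4)
print(hit,r.read_position(),r.read_wrist_force())
r.move_l([*p,.16],vel=.15)
# wide lid touch too
r.move_l([.4820,-.0512,.16],vel=.25);r.move_l([.4820,-.0512,.115],vel=.15);r.wait(.1)
hit=r.move_l([.4820,-.0512,.093],vel=.03,until_force=4)
print(hit,r.read_position(),r.read_wrist_force())
r.move_l([.4820,-.0512,.16],vel=.15)
r.move_l([.42,-.2,.35],vel=.3)
q=np.array(r.read_qpos());q[0]=-1.4;r.movej(q);print(r.read_t())
for n in("side","top"):
    d=r.get_image(n);np.savez(f"{n}13.npz",**d)
    cv2.imwrite(f"pics/{n}13.png",d["frame"][:,:,::-1])
a=cv2.imread("pics/side13.png")[100:310,210:440];b=cv2.imread("pics/top13.png")[130:290,180:440]
cv2.imwrite("pics/c13.png",np.hstack([cv2.resize(a,(394,360)),cv2.resize(b,(400,246)).repeat(1,0) if 0 else cv2.copyMakeBorder(cv2.resize(b,(400,246)),0,114,0,0,cv2.BORDER_CONSTANT)]))
E
```

```text
True [ 0.59228164 -0.23006793  0.10281027] [-1.45443836  0.02724487  4.94179688]
True [ 0.48211105 -0.05116671  0.10040778] [ 0.16211906 -0.28312921  6.20543458]
52.5583
```

View pics/c13.png

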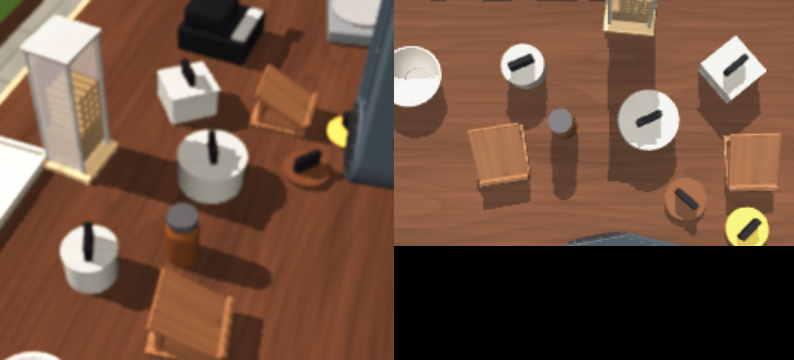

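Touch heights: wide 0.1004 and narrow 0.1005, both home. The square lid reads 0.1028, about 2.5 mm high, so I'll look closer.

```bash
python3 - <<'E'
from h import *
s=Cam(np.load("side13.npz"));t=Cam(np.load("top13.npz"))
cv2.imwrite("pics/c14.png",cv2.resize(np.hstack([s.f[125:180,290:350,::-1],t.f[147:202,370:430,::-1]]),None,fx=6.6,fy=6.6,interpolation=cv2.INTER_CUBIC))
C=outline(t,(408,180),half=34);P=t.plane(C,(0,0,.066))[:,:2];c0,E=edges(P);print(c0,[(round(float(e[0]),1),e[1].round(4).tolist()) for e in E])
H=outline(t,(401,173),70,14,ch=t.V);Q=t.plane(H,(0,0,.083))[:,:2];print(cv2.minAreaRect((Q*1e4).astype(np.float32)))
b=[]
for c,p in((t,(401,173)),(s,(319,148))):
    m=c.V<70;mm,st,ce=blob(m,p,(p[0]-14,p[1]-14,p[0]+14,p[1]+14));b.append(ce);print(st)
print(tri(t,b[0],s,b[1]))
b=[]
for c,p in((t,(346,208)),(s,(334,186))):
    m=c.V<70;mm,st,ce=blob(m,p,(p[0]-14,p[1]-14,p[0]+14,p[1]+14));b.append(ce);print(st)
print(tri(t,b[0],s,b[1]))
E
```

```text
[ 0.58794458 -0.22311113] [(129.3, [0.5486999750137329, -0.2540000081062317]), (39.1, [0.623199999332428, -0.26570001244544983]), (128.8, [0.6262999773025513, -0.19140000641345978]), (39.5, [0.5526000261306763, -0.18039999902248383])]
((5917.74658203125, -2283.385498046875), (116.22154235839844, 577.6070556640625), 38.77392578125)
[394 166  16  13  66]
[316 134   8  16  68]
(array([ 0.59076935, -0.22686075,  0.08894806]), [np.float64(0.09987749232363978), np.float64(0.09262057127592459)])
[338 202  16  10  78]
[332 177   5  19  73]
(array([ 0.48176262, -0.05087147,  0.08109349]), [np.float64(0.11729639881373088), np.float64(0.12070941083791215)])
```

View pics/c14.png

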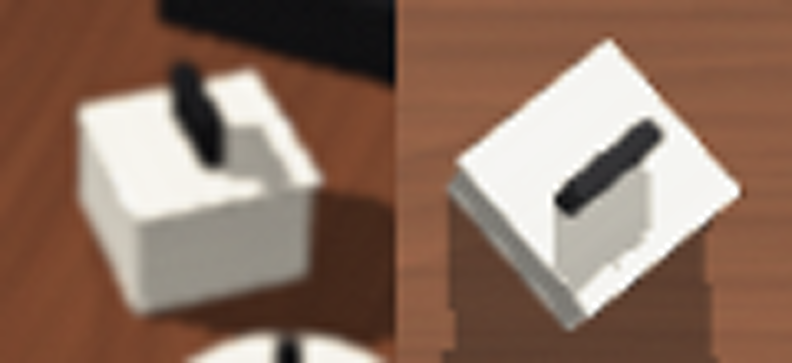

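```bash
python3 - <<'E' 2>&1 | grep -v Warn
from h import *
from workcell import r
o=rpy(39.2)[0]
r.grip(.35)
q=np.array(r.read_qpos());q[0]=-.6;r.movej(q);print(r.read_t())
p=np.array([.5910,-.2272])-[.0005,-.0003]
r.reach([*p,.14],o);print(r.read_t())
hit=r.move_l([*p,.0735],vel=.1,until_force=6);print(hit,r.read_position(),r.read_t())
r.grip(0,25);print(r.read_grip_width()*.087,r.read_wrist_force())
r.move_l([*p,.0785],vel=.05)
p=p+[.0021,-.0027]
r.move_l([*p,.0785],vel=.05);r.wait(.05);print(r.read_position(),r.read_wrist_force(),r.read_t())
hit=r.move_l([*p,.067],vel=.03,until_force=5);print(hit,r.read_position(),r.read_wrist_force(),r.read_ft_torque(),r.read_t())
d=r.get_image("side");s=Cam(d)
cv2.imwrite("pics/c15.png",cv2.resize(s.f[110:200,275:375,::-1],None,fx=6,fy=6,interpolation=cv2.INTER_CUBIC))
E
```

```text
54.825
55.8667
False [ 0.59096457 -0.22719617  0.07410001] 56.6833
0.013286317217268228 [-1.25914751  1.01746673  3.53642773]
[ 0.59260304 -0.22968838  0.07826618] [ 0.38045534 -0.27341871 -1.16399566] 57.6917
True [ 0.59247808 -0.22916332  0.07162263] [0.73301812 0.53204127 1.5301032 ] [ 0.03267925 -0.29287782  0.02970452] 58.0
```

View pics/c15.png

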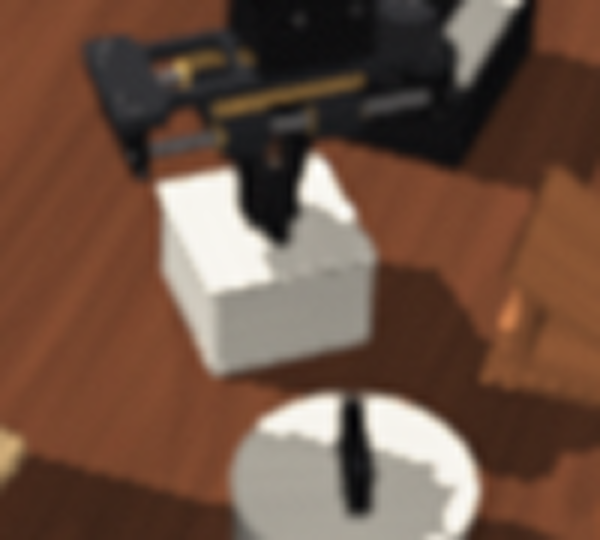

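```bash
python3 - <<'E' 2>&1 | grep -v Warn
from h import *
from workcell import r
p=np.array([.5925,-.2295])
r.move_l([*p,.0705],vel=.03,until_force=6);print(r.read_position(),r.read_wrist_force())
r.grip(.3);r.move_l([*p,.112],vel=.15);r.grip(0);print(r.read_t())
hit=r.move_l([*p,.095],vel=.04,until_force=4)
print(hit,r.read_position(),r.read_wrist_force(),r.read_t())
E
```

```text
[ 0.59251842 -0.22917988  0.07161621] [-1.67110575  2.0563607   6.83476769]
60.05
True [ 0.59290174 -0.22973318  0.10045646] [ 0.41144185 -0.42759579  3.74122966] 60.4083
```

Square handle top now reads 0.1005, so it is home. I'll retreat, take a last look and hand in.

```bash
python3 - <<'E' 2>&1 | grep -v Warn
from h import *
from workcell import r
r.move_l([.5925,-.2295,.2],vel=.2)
r.move_l([.48,-.2,.3],vel=.25)
q=np.array(r.read_qpos());q[0]=-1.3;r.movej(q);print(r.read_t())
for n in("side","top"):
    d=r.get_image(n);np.savez(f"{n}16.npz",**d);cv2.imwrite(f"pics/{n}16.png",d["frame"][:,:,::-1])
s=Cam(np.load("side16.npz"));t=Cam(np.load("top16.npz"))
cv2.imwrite("pics/c16.png",cv2.resize(np.hstack([s.f[120:290,230:380,::-1],t.f[120:290,240:440,::-1]]),None,fx=2.2,fy=2.2,interpolation=cv2.INTER_CUBIC))
b=[]
for c,p in((t,(401,173)),(s,(319,148))):
    m=c.V<70;mm,st,ce=blob(m,p,(p[0]-14,p[1]-14,p[0]+14,p[1]+14));b.append(ce)
print(tri(t,b[0],s,b[1]))
C=outline(t,(408,180),half=34);P=t.plane(C,(0,0,.066))[:,:2];c0,E=edges(P);print([(round(float(e[0]),1),e[1].round(4).tolist()) for e in E])
E
```

```text
63.15
(array([ 0.59291004, -0.2280035 ,  0.08806859]), [np.float64(0.2509799427704996), np.float64(0.2326445430687316)])
[(129.4, [0.5523999929428101, -0.2574999928474426]), (39.2, [0.6244999766349792, -0.2685999870300293]), (128.9, [0.628600001335144, -0.19329999387264252]), (39.6, [0.5529999732971191, -0.1800999939441681])]
```

View pics/c16.png

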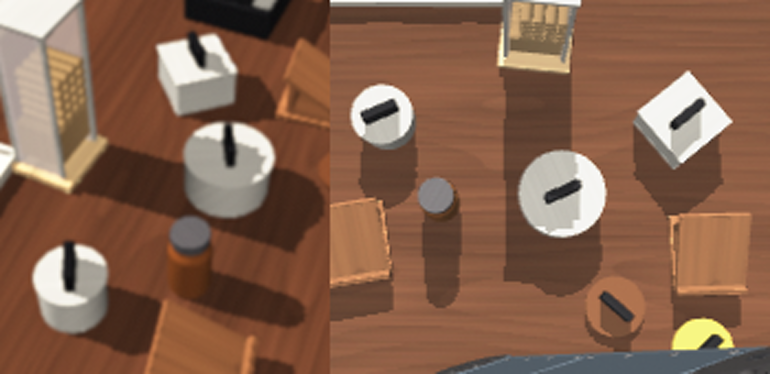

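```bash
python3 - <<'E'
from h import *
s=Cam(np.load("side16.npz"));t=Cam(np.load("top16.npz"))
a=s.f[125:180,290:350,::-1].copy();b=t.f[147:202,370:430,::-1]
cv2.imwrite("pics/c17.png",cv2.resize(np.hstack([a,b]),None,fx=6.6,fy=6.6,interpolation=cv2.INTER_CUBIC))
C=np.array([.5929,-.2300]);u=np.array([.775,.632]);v=np.array([-.632,.775])
# expected plate corners (z .066/.070?) and handle ends, vs image
P=[[*(C+.049*(i*u+j*v)),.066] for i,j in((1,1),(1,-1),(-1,-1),(-1,1))]+[[*(C+j*.027*v),z] for j in(-1,1) for z in(.066,.1)]
print("side",((s.proj(P)-[290,125]+.5)*6.6).round().tolist());print("top",((t.proj(P)-[370,147]+.5)*6.6+[396,0]).round().tolist())
E
```

```text
side [[136.0, 223.0], [78.0, 107.0], [252.0, 72.0], [318.0, 184.0], [179.0, 114.0], [180.0, 62.0], [213.0, 177.0], [215.0, 125.0]]
top [[460.0, 160.0], [614.0, 37.0], [747.0, 190.0], [593.0, 316.0], [646.0, 141.0], [662.0, 124.0], [561.0, 209.0], [575.0, 194.0]]
```

View pics/c17.png

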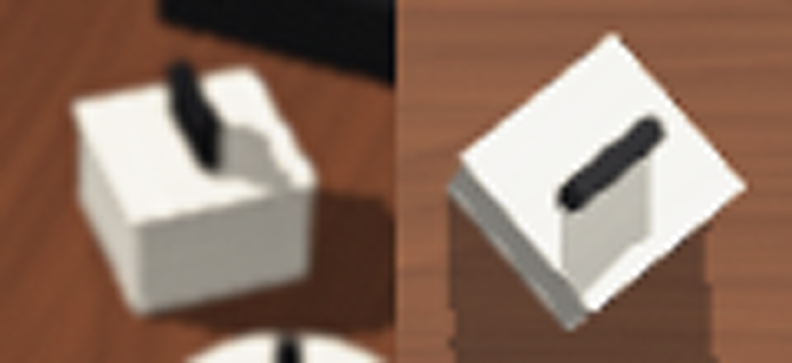

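```bash
python3 - <<'E'
from workcell import r
print(r.read_t());r.sign_off()
E
```

```text
63.25
the job is handed in; nothing more can be done
```

All three lids are on their own tins, handle up and fully home. I handed the job in at 63.3 s of the 72 s allowed.

- **What I did:** I moved the wide lid off the narrow tin onto the wide tin. Then I took the narrow lid from rest_b and the square lid from rest_a and set them on their tins. Each lid was lowered slowly until light contact, then released.
- **Final checks:** a light touch on each handle top read 100.4 mm (wide), 100.5 mm (narrow) and 100.5 mm (square), against 100 mm expected when home. In the last pictures the four square lid corners lie within about 1 pixel of where a level, seated lid would be.
- **What went wrong:** the square lid first caught on the rim about 3 mm off-centre, and its handle read 102.8 mm. I gripped it again, shifted it about 3.4 mm and reseated it. While being seated, the narrow lid was shifted about 3 mm sideways with light contact. Its tin measured within 0.2 mm of where it was before.
- **What disagreed:** the two cameras differed by 1–4 mm in y. The final two-view height of the square handle's middle came out at 88 mm instead of 83 mm. I trusted the touch reading and the corner match over that.
- **Bystanders:** I saw no contact with the hopper, filler, jar, bowl or look-alikes. I did not measure their positions afterwards.

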